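# Dock the loaded vial rack and flip its latch lever

### The arm

A 7-joint arm with a two-finger parallel gripper is mounted at the origin on the work surface. World frame = base frame: x ahead of the robot, y to its left, z up, the work surface at z = 0. Lengths are in mm, angles in rad, forces in N, time in s.
With the tool pointing down it reaches from about 400 to 875 mm from the base axis. Payload 4.4 kg.
Tool frame: the origin (TCP) lies midway between the tips of the shut fingers; the grasp point (between the pads) lies 19 mm behind it; z points along the fingers, y is the line along which they close (so a half turn about z gives the same grasp; the last joint's range is limited). The gripper opens to 85 mm and grips with 20 to 120 N. Pads are 22 mm wide; open, the fingers measure 114 mm over their backs; the gripper's body (76 mm by 85 mm) begins 54 mm behind the grasp point. The pads swing forward as they close: fully open they stand 13 mm farther back than shut.
Start: joints at [1.254, 0.628, 0.038, 1.517, -0.027, 0.996, -0.02], TCP at [161.344, -629.671, 231.313] pointing down, gripper open.
Joint ranges: [-3.06, 3.06], [-0.37, 2.12], [-1.25, 1.32], [0.18, 2.47], [-1.1, 4.24], [0.23, 1.98], [-2.94, 2.94]. Speed limits (rad/s): [2.57, 2.57, 3.14, 3.14, 3.14, 3.14, 3.14].

### API

Orientations are given as [roll, pitch, yaw] about the fixed x, y, z axes, in that order (R = Rz(yaw) Ry(pitch) Rx(roll)).
In Python, from cell import read_state, get_image, finish_job gives the robot as it stands.
- The arm moves only by the tool send_rows, never from a script. Its argument "series" is a list of rows, each an object of numbers: "ax", "ay", "az": the turn, a rotation vector about the tool's x, y, z in rad; "dx", "dy", "dz": the shift along the tool's x, y, z in cm; "hand": the closure, from 0 (fully open) to 1 (shut). In form: [{"ax": .., "ay": .., "az": .., "dx": .., "dy": .., "dz": .., "hand": ..}, ...]. A call has 1 to 10 rows; each row is the pose to reach, as a shift and turn from the pose commanded when the call began, along the tool's axes at that moment; what a row does not reach only later rows make up. A row lasts 1/10 s, in which the tool goes at most 50 mm and 8.59 degrees, less where a joint would pass 70% of its speed; a pose out of reach is approached as far as the arm can. A call with a gripper value outside its range is refused whole. The fingers move at their own pace and stop on an object; the grip force is fixed at half the most. Time passes only in rows, so rows that repeat a pose let the fingers close. It gives the time, the measured TCP pose, the force, the opening and the grip force at its end, in the units of the state.
- read_state(): the state, without advancing time (a new reading comes with each control period).
- get_image(name): name is "scene" or "top"; returns a dict with "pixels" (480x640x3 uint8, red, green, blue), "mtx" (3x3 intrinsics, pixels), "k1" (the pictures are not rectified: a ray, as slopes to the right and down, at radius r is drawn at 1 + k1 r^2 times it, then the intrinsics apply), "R" (3x3) and "t" (3): a world point X has camera coordinates R X + t. Camera axes: x right, y down, z forward; pixel columns grow to the right and rows downward; lengths in mm; the calibration is good to about 2 mm. A picture is of the moment at which its call begins. There is no depth.
- finish_job(): hands the job in; it is judged then, once.
The state is a dict: "clock": time; "qpos": joint angles; "qd": joint speeds; "tau": joint torques, N m; "eef_pos": TCP position; "tool_rot": TCP orientation; "force": force on the tool from outside, world axes, zero at the start; "torque": the same for the moment, N m; "width": finger opening in mm; "gripper_force": force on a finger pad.
Only numpy, scipy, OpenCV 4.12 (cv2) and the standard library are available. Lean on these libraries where they do the work, as an engineer would, in place of code of your own. Each camera call takes 0.05 s, during which the arm holds its last target. There are 200 camera calls.

### The job

One of the two racks standing half out of the docking station holds vials. With the fingertips, push that rack along its bay until it is fully home against the back stop, then flip the toggle lever beside that bay over its centre so that it snaps in over the rack. Only push: do not lift the rack, and leave the empty rack, the other lever and the other things on the table as they are.

Things in the scene. Friction and masses are not known exactly. Their poses are not given: they have to be found in the camera images.
- dock: fixed docking station: base plate 290 wide x 6 mm, dock x = -135 to +75 mm, two side-by-side bays with centre lines at y = +48 and -48 mm, white casing 60 mm high behind. Origin: on the table, midway between the bays, level in x with a rack's centre when home. x points into the bays (away from the robot), y left, z up. Guide walls 8 mm thick, tops 36 mm up, at y = 0 and +-96 mm, x = -65 to +50 mm.
- bay_left (a point): middle of the left (+y) bay's back stop face, at dock x = 45 mm, 26 mm above the table; the bay is 88 mm wide. Axes as the dock's.
- bay_right (a point): the same for the right (-y) bay.
- rack_full: loose white rack 90 (x) x 84 (y) x 40 mm, 0.17 to 0.35 kg, with six glass vials rising to 51 mm; slides on the base plate in either bay. Origin: centre of its underside, 6 mm above the table; axes as the dock's. Home when its origin is at dock x = 0; starts 35 to 75 mm short. Each side has a 20 mm notch 15 mm ahead of the origin; the lever's 10 mm tongue enters it only when home, else it lands on the rack.
- rack_full_rear (a point): middle of the loaded rack's flat rear wall (84 mm wide, 40 mm high, facing the robot), 45 mm behind its origin and 20 mm above its underside: the place to push, towards dock +x.
- rack_empty: the same rack without vials (six open holes), loose, 0.18 kg, in the other bay, also half out; leave it. Origin and axes as for the loaded rack.
- lever_left (a joint): toggle lever on the outer side of the left bay, hinged parallel to dock x at dock (15, +118, 56) mm. 0 = open: handle leans 0.55 rad outward, tongue raised. 1.1 = latched: handle leans 0.55 rad inward, tongue down in the rack's notch. Over-centre spring, dead centre (handle upright) at 0.55: drives to the nearer end, about 0.22 N m at the ends (about 4.5 N at 50 mm from the hinge), none at centre.
- lever_left_tip (a point): centre of the top end of the left lever's handle, 85 mm from its hinge; the handle is a 10 mm steel rod with a black sleeve 16 mm thick over its outer 40 mm. Open, this point is 128 mm above the table and 44 mm farther out than the hinge (dock y = +162 mm); the table is clear for 50 mm outside it. Site axes turn with the lever.
- lever_right (a joint): toggle lever on the outer side of the right bay, hinged parallel to dock x at dock (15, -118, 56) mm. 0 = open: handle leans 0.55 rad outward, tongue raised. 1.1 = latched: handle leans 0.55 rad inward, tongue down in the rack's notch. Over-centre spring, dead centre (handle upright) at 0.55: drives to the nearer end, about 0.22 N m at the ends (about 4.5 N at 50 mm from the hinge), none at centre.
- lever_right_tip (a point): centre of the top end of the right lever's handle, 85 mm from its hinge; the handle is a 10 mm steel rod with a black sleeve 16 mm thick over its outer 40 mm. Open, this point is 128 mm above the table and 44 mm farther out than the hinge (dock y = -162 mm); the table is clear for 50 mm outside it. Site axes turn with the lever.
- amber_bottle: brown glass bottle, 42 mm wide, 75 mm high, standing beside the dock; loose, leave it alone. Origin: centre of its underside.
- jar: white jar, 48 mm wide, 55 mm high, standing beside the dock; loose, leave it alone. Origin: centre of its underside.
- tape_roll: roll of tape lying flat, 76 mm wide, 19 mm high; loose, leave it alone. Origin: centre of its underside.
- syringe: syringe lying on top of the white casing behind the bays, about 135 mm long, 16 mm thick; loose, leave it alone. Origin: centre of its underside.
- scanner: grey hand scanner lying on the table, 140 x 55 x 34 mm; loose, leave it alone. Origin: centre of its underside.
- carton: white carton 60 x 100 x 50 mm; loose, leave it alone. Origin: centre of its underside.
- spray: white spray bottle, 56 mm wide, 150 mm high; loose, leave it alone. Origin: centre of its underside.
Mind the look-alikes: they are no part of the job. What is shaped like the rack_full but green or purple is not meant.

How it is judged:
By the outcome, as a careful person would: the job done as asked, in the order asked, and still so for the second after the job is handed in, with the robot touching nothing.
It also fails if it takes over 42 s, if anything falls off the work surface, if the arm or the gripper's body presses on something with over 40 N, if the wrist force passes 120 N, or if a joint passes its speed limit or range.

## Working session

There is one attempt and no reset: what is moved stays moved. The work goes in short steps, Python scripts to look and compute and a tool call to move; the robot and the scene stay as the last step left them, time stands still between calls to the robot, and variables do not carry over. Pictures are saved under pics/ and viewed, at most 10 in all, crops included, and the job is handed in when it is done.

Besides the shell and the picture viewer there is one more tool, called after "Call:" as name(argument=value, ...) on one line, values as JSON. send_rows: Moves the arm, as the interface text tells. Its arguments: {"type":"object","properties":{"series":{"type":"array","items":{"type":"object","properties":{"ax":{"type":"number"},"ay":{"type":"number"},"az":{"type":"number"},"dx":{"type":"number"},"dy":{"type":"number"},"dz":{"type":"number"},"hand":{"type":"number"}}}}},"required":["series"]}

```bash
mkdir -p pics
python3 - <<'E'
from cell import *
import cv2
s=read_state();print({k:s[k] for k in('clock','eef_pos','tool_rot','width','force')})
for n in('scene','top'):
    g=get_image(n);cv2.imwrite(f'pics/{n}0.png',g['pixels'][:,:,::-1]);print(n,g['mtx'],g['k1'],g['R'],g['t'])
E
```

```text
{'clock': 0.0, 'eef_pos': array([ 161.18602152, -629.05636629,  230.39422335]), 'tool_rot': array([-3.13969803e+00,  4.34910982e-05,  2.50840360e-01]), 'width': 85.51622779831669, 'force': array([0.13246044, 0.28758707, 0.33296101])}
scene [[572.8925041    0.         321.72487862]
 [  0.         572.8925041  246.7557777 ]
 [  0.           0.           1.        ]] -0.0812752893978534 [[-0.3875269   0.92183536  0.00651659]
 [ 0.59996723  0.25757233 -0.7574271 ]
 [-0.69990158 -0.28961363 -0.65288722]] [ 182.28857686 -239.76827043 1654.49410173]
top [[594.13223944   0.         327.27113248]
 [  0.         594.13223944 239.03218889]
 [  0.           0.           1.        ]] -0.1320463199319739 [[ 0.01943311 -0.9997674  -0.00935377]
 [-0.99761702 -0.01877015 -0.06639246]
 [ 0.06620144  0.01062169 -0.99774974]] [   5.23900893  504.04476734 1622.47992322]
```

View pics/scene0.png

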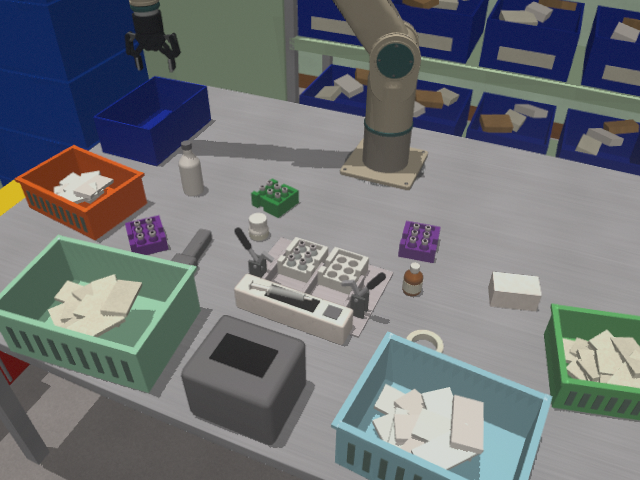

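View pics/top0.png

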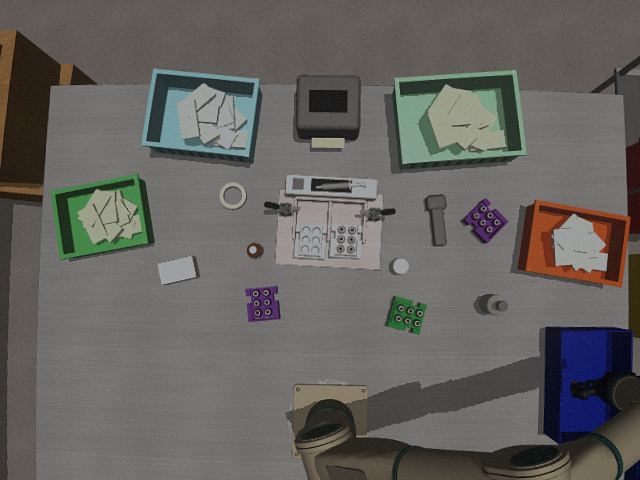

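The scene has four rack-like things, by top-view pixel: a white rack at (347,240) with vials, a white rack at (311,240) with open holes, purple ones at (263,304) and (487,221), and a green one at (407,315). The white one at (347,240), in the right (-y) bay, fits, so its lever is the one at (378,213). I'll confirm this in an enlarged crop.

Run:
```python
import cv2
a=cv2.imread('pics/top0.png')[165:280,255:405];b=cv2.imread('pics/scene0.png')[215:345,225:400]
a=cv2.resize(a,None,fx=5,fy=5,interpolation=cv2.INTER_CUBIC);cv2.imwrite('pics/topc.png',a)
b=cv2.resize(b,None,fx=4.5,fy=4.5,interpolation=cv2.INTER_CUBIC);cv2.imwrite('pics/scenec.png',b)
```

```text
(no output)
```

View pics/topc.png

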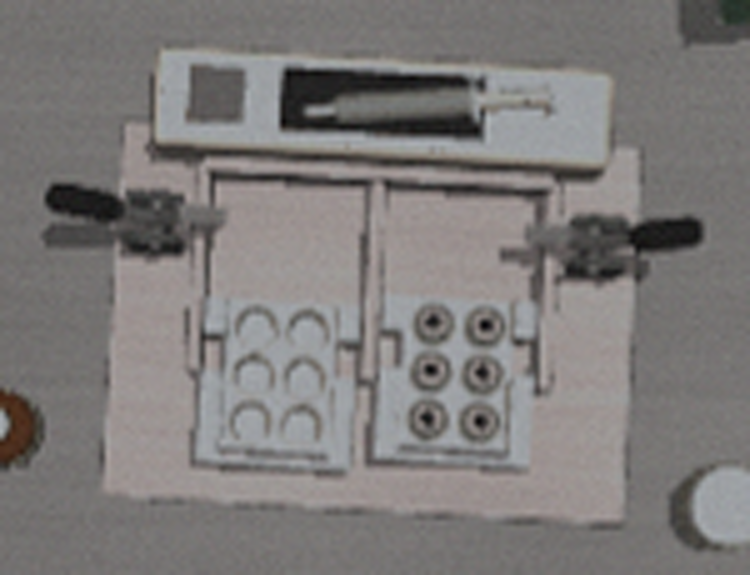

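View pics/scenec.png

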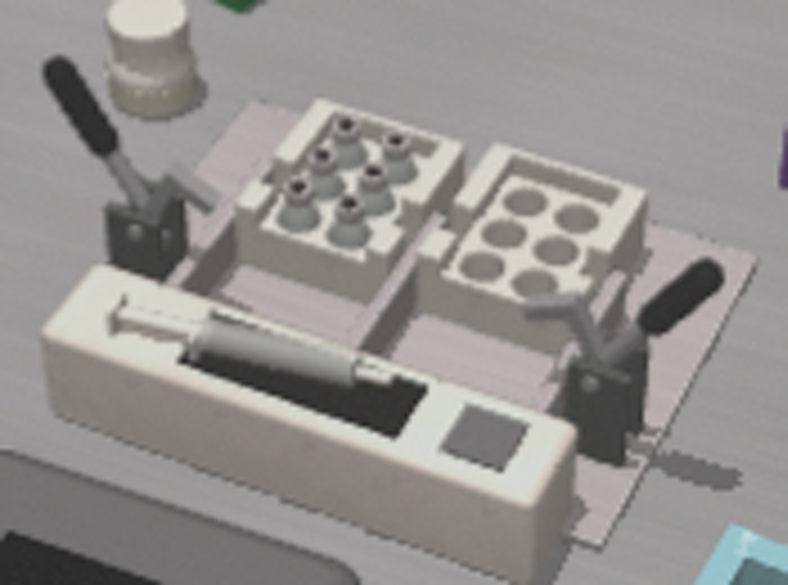

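Both crops confirm it: the rack with vials is in the right (-y) bay at topc (450,380), and its open lever's sleeve tip is at topc (700,232). In the scene crop the tip is at (58,65). Next I'll triangulate.

```bash
cat > h.py <<'E'
import numpy as np,cv2
from cell import *
def cams():
    return {n:get_image(n) for n in('scene','top')}
def ray(g,px):
    d=cv2.undistortPoints(np.array([[px]],float),g['mtx'],np.array([g['k1'],0,0,0.]))[0,0]
    R=np.array(g['R']);return -R.T@np.array(g['t']),R.T@np.array([d[0],d[1],1])
def plane(g,px,z):
    o,d=ray(g,px);return o+d*(z-o[2])/d[2]
def tri(a,pa,b,pb):
    o1,d1=ray(a,pa);o2,d2=ray(b,pb)
    s=np.linalg.lstsq(np.c_[d1,-d2],o2-o1,rcond=None)[0]
    p,q=o1+d1*s[0],o2+d2*s[1];return (p+q)/2,np.linalg.norm(p-q)
T=lambda x,y:(255+x/5-.4,165+y/5-.4)
S=lambda x,y:(225+x/4.5-.4,215+y/4.5-.4)
E
python3 - <<'E'
from h import *
np.set_printoptions(precision=1,suppress=True)
c=cams();t,s=c['top'],c['scene']
P=[plane(t,T(*p),6)for p in((103,492),(620,522),(638,150),(127,123))];print('plate',*P)
yaw=np.arctan2(*(P[0]-P[1])[:2])  # y axis dir
e=(P[0]-P[1])[:2];e/=np.linalg.norm(e);ex=np.array([e[1],-e[0]])
e2=(P[2]-P[1])[:2];print('yaw y-edge',np.arctan2(-e[0],e[1]),'side edges',np.arctan2(e2[1],e2[0]),np.arctan2((P[3]-P[0])[1],(P[3]-P[0])[0]),np.linalg.norm(P[0]-P[1]))
ex=e2/np.linalg.norm(e2)*.3+ex*.7;ex/=np.linalg.norm(ex);ey=np.array([-ex[1],ex[0]])
O=(P[0]+P[1])[:2]/2+135*ex;print('dock',O,'yaw',np.arctan2(ex[1],ex[0]))
for n,a,b in(('rearR',(527,468),(322,100)),('rearL',(368,462),(462,145)),('tip',(698,232),(58,65)),('plateFL',(103,492),(757,258))):
    p,err=tri(t,T(*a),s,S(*b));d=p[:2]-O;print(n,p,err,'dock',d@ex,d@ey)
for p in((527,468),(368,462)):
    q=plane(t,T(*p),46);d=q[:2]-O;print('z46',q,d@ex,d@ey)
st=read_state();print(st['clock'],st['eef_pos'],st['tool_rot'])
E
```

```text
plate [435.2 158.2   6. ] [ 424.1 -128.8    6. ] [ 631.8 -136.     6. ] [641.9 150.    6. ]
yaw y-edge -0.0386972371595362 side edges -0.03504651577207703 -0.03942431056543165 287.1706178894055
dock [564.5   9.6] yaw -0.03760202142448263
rearR [451.2 -73.9  46.2] 2.126613065456487 dock -110.10308368587273 -87.79179921892961
rearL [454.1   9.   45.9] 4.560118864089533 dock -110.3336797622581 -4.812135689513756
tip [ 570.7 -155.2  132.6] 4.5419428839007825 dock 12.323018660998258 -164.4763040034847
plateFL [434.9 159.1   6.5] 2.0518837470075324 dock -135.19279379261184 144.50658783105726
z46 [451.6 -74.9  46. ] -109.638397402904 -88.76367030985669
z46 [453.3  11.1  46. ] -111.25089310426499 -2.7242534821720037
0.2 [ 161.2 -629.3  230.7] [-3.1  0.   0.3]
```

Call:
send_rows(series=[{"dx": 4,"dy": -3.3,"dz": 0,"az": 0.05,"hand": 0.55},{"dx": 8,"dy": -6.7,"dz": 0,"az": 0.1,"hand": 0.55},{"dx": 12,"dy": -10,"dz": 0,"az": 0.15,"hand": 0.55},{"dx": 16,"dy": -13.3,"dz": 0,"az": 0.2,"hand": 0.55},{"dx": 20,"dy": -16.7,"dz": 0,"az": 0.25,"hand": 0.55},{"dx": 24,"dy": -20,"dz": 0,"az": 0.289,"hand": 0.55},{"dx": 28,"dy": -23.3,"dz": 0,"az": 0.289,"hand": 0.55},{"dx": 32,"dy": -26.7,"dz": 0,"az": 0.289,"hand": 0.55},{"dx": 36.5,"dy": -30.4,"dz": 0,"az": 0.289,"hand": 0.55},{"dx": 40.6,"dy": -33.9,"dz": 0,"az": 0.289,"hand": 0.55}])

```text
invalid input at $.series[0]: expected keys ax, ay, az, dx, dy, dz, hand
```

Call:
send_rows(series=[{"dx": 4,"dy": -3.3,"dz": 0,"ax": 0,"ay": 0,"az": 0.05,"hand": 0.55},{"dx": 8,"dy": -6.7,"dz": 0,"ax": 0,"ay": 0,"az": 0.1,"hand": 0.55},{"dx": 12,"dy": -10,"dz": 0,"ax": 0,"ay": 0,"az": 0.15,"hand": 0.55},{"dx": 16,"dy": -13.3,"dz": 0,"ax": 0,"ay": 0,"az": 0.2,"hand": 0.55},{"dx": 20,"dy": -16.7,"dz": 0,"ax": 0,"ay": 0,"az": 0.25,"hand": 0.55},{"dx": 24,"dy": -20,"dz": 0,"ax": 0,"ay": 0,"az": 0.289,"hand": 0.55},{"dx": 28,"dy": -23.3,"dz": 0,"ax": 0,"ay": 0,"az": 0.289,"hand": 0.55},{"dx": 32,"dy": -26.7,"dz": 0,"ax": 0,"ay": 0,"az": 0.289,"hand": 0.55},{"dx": 36.5,"dy": -30.4,"dz": 0,"ax": 0,"ay": 0,"az": 0.289,"hand": 0.55},{"dx": 40.6,"dy": -33.9,"dz": 0,"ax": 0,"ay": 0,"az": 0.289,"hand": 0.55}])

```text
clock: 1.2
eef_pos: [454.7, -222.3, 231.5]
tool_rot: [3.141, -0.0, -0.038]
force: [0.8, -0.6, -0.2]
width: 38.6
gripper_force: 0.0
```

Call:
send_rows(series=[{"dx": -1.5,"dy": -4,"dz": 0,"ax": 0,"ay": 0,"az": 0,"hand": 0.55},{"dx": -3,"dy": -8.3,"dz": 0,"ax": 0,"ay": 0,"az": 0,"hand": 0.55},{"dx": -4.4,"dy": -12.5,"dz": 0,"ax": 0,"ay": 0,"az": 0,"hand": 0.55},{"dx": -5.9,"dy": -16.7,"dz": 2,"ax": 0,"ay": 0,"az": 0,"hand": 0.55},{"dx": -5.9,"dy": -16.7,"dz": 5,"ax": 0,"ay": 0,"az": 0,"hand": 0.55},{"dx": -5.9,"dy": -16.7,"dz": 8,"ax": 0,"ay": 0,"az": 0,"hand": 0.55},{"dx": -5.9,"dy": -16.7,"dz": 11,"ax": 0,"ay": 0,"az": 0,"hand": 0.55},{"dx": -5.9,"dy": -16.7,"dz": 13,"ax": 0,"ay": 0,"az": 0,"hand": 0.55},{"dx": -5.9,"dy": -16.7,"dz": 13,"ax": 0,"ay": 0,"az": 0,"hand": 0.55},{"dx": -5.9,"dy": -16.7,"dz": 13,"ax": 0,"ay": 0,"az": 0,"hand": 0.55}])

```text
clock: 2.2
eef_pos: [401.2, -55.0, 101.5]
tool_rot: [3.142, 0.0, -0.038]
force: [0.5, 0.1, -0.5]
width: 38.7
gripper_force: 0.0
```

Call:
send_rows(series=[{"dx": 0,"dy": -1.2,"dz": 0,"ax": 0,"ay": 0,"az": 0,"hand": 0.55},{"dx": 0,"dy": -2.4,"dz": 2,"ax": 0,"ay": 0,"az": 0,"hand": 0.55},{"dx": 0,"dy": -2.4,"dz": 4.5,"ax": 0,"ay": 0,"az": 0,"hand": 0.55},{"dx": 0,"dy": -2.4,"dz": 7,"ax": 0,"ay": 0,"az": 0,"hand": 0.55},{"dx": 0,"dy": -2.4,"dz": 8.5,"ax": 0,"ay": 0,"az": 0,"hand": 0.55},{"dx": 1,"dy": -2.4,"dz": 8.5,"ax": 0,"ay": 0,"az": 0,"hand": 0.55},{"dx": 2,"dy": -2.4,"dz": 8.5,"ax": 0,"ay": 0,"az": 0,"hand": 0.55},{"dx": 2.5,"dy": -2.4,"dz": 8.5,"ax": 0,"ay": 0,"az": 0,"hand": 0.55},{"dx": 2.5,"dy": -2.4,"dz": 8.5,"ax": 0,"ay": 0,"az": 0,"hand": 0.55},{"dx": 2.5,"dy": -2.4,"dz": 8.5,"ax": 0,"ay": 0,"az": 0,"hand": 0.55}])

```text
clock: 3.2
eef_pos: [427.5, -31.4, 17.4]
tool_rot: [-3.14, -0.002, -0.042]
force: [-0.5, 0.6, 0.1]
width: 38.2
gripper_force: 0.0
```

Run:
```python
from h import *
g=get_image('scene');b=g['pixels'][190:345,215:400,::-1]
cv2.imwrite('pics/s1.png',cv2.resize(b,None,fx=3.5,fy=3.5,interpolation=cv2.INTER_CUBIC))
```

```text
(no output)
```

View pics/s1.png

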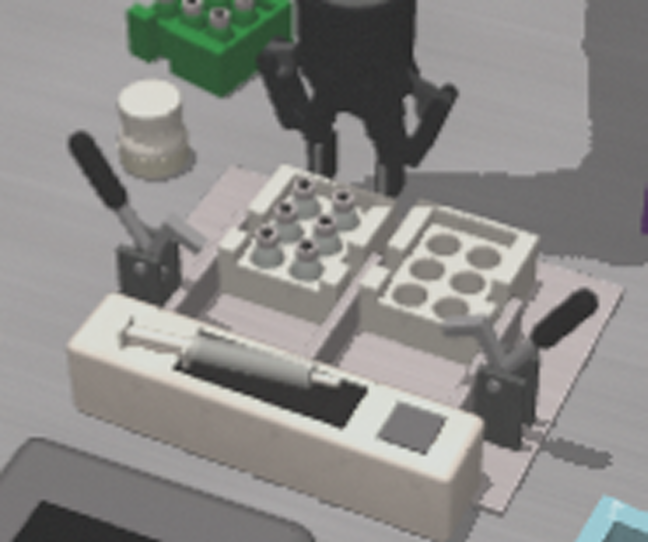

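The fingers stand behind the loaded rack at about (350,175), clear of the empty rack. Next I push, narrowing the fingers a bit first.

Call:
send_rows(series=[{"dx": 0,"dy": 0,"dz": 0,"ax": 0,"ay": 0,"az": 0,"hand": 0.75},{"dx": 0.5,"dy": 0,"dz": 0,"ax": 0,"ay": 0,"az": 0,"hand": 0.75},{"dx": 1,"dy": 0,"dz": 0,"ax": 0,"ay": 0,"az": 0,"hand": 0.75},{"dx": 1.5,"dy": 0,"dz": 0,"ax": 0,"ay": 0,"az": 0,"hand": 0.75},{"dx": 2,"dy": 0,"dz": 0,"ax": 0,"ay": 0,"az": 0,"hand": 0.75},{"dx": 2.5,"dy": 0,"dz": 0,"ax": 0,"ay": 0,"az": 0,"hand": 0.75},{"dx": 3,"dy": 0,"dz": 0,"ax": 0,"ay": 0,"az": 0,"hand": 0.75},{"dx": 3.5,"dy": 0,"dz": 0,"ax": 0,"ay": 0,"az": 0,"hand": 0.75},{"dx": 4,"dy": 0,"dz": 0,"ax": 0,"ay": 0,"az": 0,"hand": 0.75},{"dx": 4,"dy": 0,"dz": 0,"ax": 0,"ay": 0,"az": 0,"hand": 0.75}])

```text
clock: 4.25
eef_pos: [468.6, -33.6, 16.3]
tool_rot: [3.141, -0.002, -0.038]
force: [-0.6, 0.0, -0.8]
width: 21.3
gripper_force: 0.0
```

Call:
send_rows(series=[{"dx": 0.5,"dy": 0,"dz": 0,"ax": 0,"ay": 0,"az": 0,"hand": 0.75},{"dx": 1,"dy": 0,"dz": 0,"ax": 0,"ay": 0,"az": 0,"hand": 0.75},{"dx": 1.5,"dy": 0,"dz": 0,"ax": 0,"ay": 0,"az": 0,"hand": 0.75},{"dx": 2,"dy": 0,"dz": 0,"ax": 0,"ay": 0,"az": 0,"hand": 0.75},{"dx": 2.4,"dy": 0,"dz": 0,"ax": 0,"ay": 0,"az": 0,"hand": 0.75},{"dx": 2.7,"dy": 0,"dz": 0,"ax": 0,"ay": 0,"az": 0,"hand": 0.75},{"dx": 3,"dy": 0,"dz": 0,"ax": 0,"ay": 0,"az": 0,"hand": 0.75},{"dx": 3.2,"dy": 0,"dz": 0,"ax": 0,"ay": 0,"az": 0,"hand": 0.75},{"dx": 3.4,"dy": 0,"dz": 0,"ax": 0,"ay": 0,"az": 0,"hand": 0.75},{"dx": 3.4,"dy": 0,"dz": 0,"ax": 0,"ay": 0,"az": 0,"hand": 0.75}])

```text
clock: 5.25
eef_pos: [501.6, -34.8, 16.4]
tool_rot: [3.141, -0.001, -0.038]
force: [-0.6, -0.9, -0.3]
width: 21.3
gripper_force: 0.1
```

Slowly now, until the force shows the back stop.

Call:
send_rows(series=[{"dx": 0.15,"dy": 0,"dz": 0,"ax": 0,"ay": 0,"az": 0,"hand": 0.75},{"dx": 0.3,"dy": 0,"dz": 0,"ax": 0,"ay": 0,"az": 0,"hand": 0.75},{"dx": 0.45,"dy": 0,"dz": 0,"ax": 0,"ay": 0,"az": 0,"hand": 0.75},{"dx": 0.5,"dy": 0,"dz": 0,"ax": 0,"ay": 0,"az": 0,"hand": 0.75},{"dx": 0.5,"dy": 0,"dz": 0,"ax": 0,"ay": 0,"az": 0,"hand": 0.75}])

```text
clock: 5.75
eef_pos: [505.3, -34.9, 16.3]
tool_rot: [-3.141, 0.001, -0.038]
force: [-4.7, 0.0, 2.9]
width: 21.1
gripper_force: 2.3
```

Call:
send_rows(series=[{"dx": 0.1,"dy": 0,"dz": 0,"ax": 0,"ay": 0,"az": 0,"hand": 0.75},{"dx": 0.2,"dy": 0,"dz": 0,"ax": 0,"ay": 0,"az": 0,"hand": 0.75},{"dx": 0.3,"dy": 0,"dz": 0,"ax": 0,"ay": 0,"az": 0,"hand": 0.75},{"dx": 0.3,"dy": 0,"dz": 0,"ax": 0,"ay": 0,"az": 0,"hand": 0.75}])

```text
clock: 6.15
eef_pos: [505.2, -34.9, 16.1]
tool_rot: [-3.14, 0.006, -0.039]
force: [-10.3, 0.6, 8.7]
width: 21.3
gripper_force: 5.4
```

Run:
```python
from h import *
g=get_image('scene');b=g['pixels'][190:345,215:400,::-1]
cv2.imwrite('pics/s2.png',cv2.resize(b,None,fx=3.5,fy=3.5,interpolation=cv2.INTER_CUBIC))
```

```text
(no output)
```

View pics/s2.png

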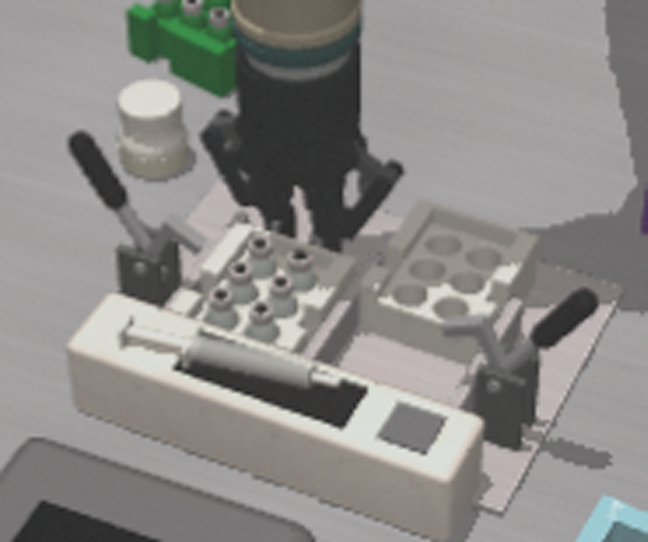

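The rack is home: contact force rose to 10 N with no further travel, and the vials stand right behind the casing at (260,280). Next I back off and rise.

Call:
send_rows(series=[{"dx": -1,"dy": 0,"dz": 0,"ax": 0,"ay": 0,"az": 0,"hand": 0.75},{"dx": -3,"dy": 0,"dz": 0,"ax": 0,"ay": 0,"az": 0,"hand": 0.75},{"dx": -4.5,"dy": 0,"dz": -1,"ax": 0,"ay": 0,"az": 0,"hand": 1},{"dx": -4.5,"dy": 0,"dz": -4,"ax": 0,"ay": 0,"az": 0,"hand": 1},{"dx": -4.5,"dy": 0,"dz": -8,"ax": 0,"ay": 0,"az": 0,"hand": 1},{"dx": -4.5,"dy": 0,"dz": -12,"ax": 0,"ay": 0,"az": 0,"hand": 1},{"dx": -4.5,"dy": 0,"dz": -16,"ax": 0,"ay": 0,"az": 0,"hand": 1},{"dx": -4.5,"dy": 0,"dz": -18,"ax": 0,"ay": 0,"az": 0,"hand": 1},{"dx": -4.5,"dy": 0,"dz": -18,"ax": 0,"ay": 0,"az": 0,"hand": 1},{"dx": -4.5,"dy": 0,"dz": -18,"ax": 0,"ay": 0,"az": 0,"hand": 1}])

```text
clock: 7.2
eef_pos: [464.9, -32.8, 196.4]
tool_rot: [-3.141, -0.002, -0.037]
force: [-0.6, 0.1, -0.5]
width: -0.1
gripper_force: 0.0
```

Run:
```python
from h import *
np.set_printoptions(precision=2,suppress=True)
s=read_state();print(s['qpos'],s['eef_pos'],s['force'])
g=get_image('top')
a=g['pixels'][165:280,255:405,::-1];cv2.imwrite('pics/t3.png',cv2.resize(a,None,fx=5,fy=5,interpolation=cv2.INTER_CUBIC))
```

```text
[-0.57  0.56  0.86  2.07 -0.61  0.78 -0.94] [464.86 -32.85 196.38] [-0.57  0.13 -0.52]
```

View pics/t3.png

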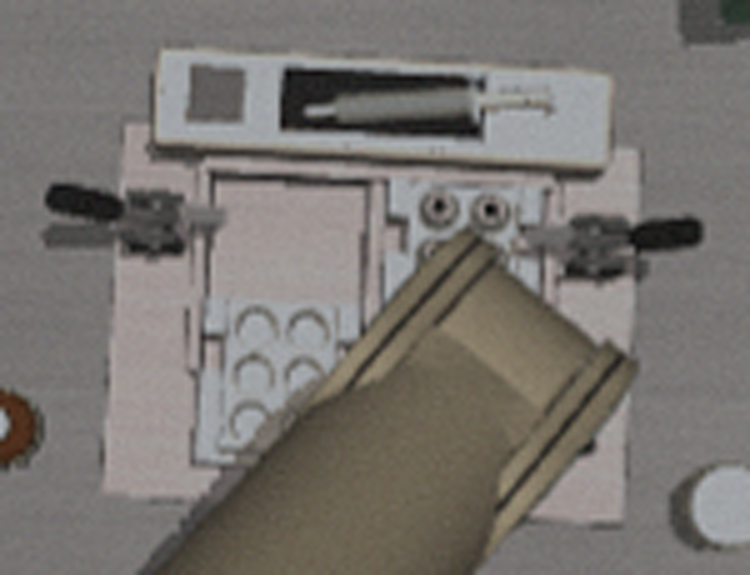

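The rack's front edge is at the stop (topc y≈180), level with the back of the bay, and the lever is still open. Next I move outside the lever with a quarter turn, so the flat finger sides do the pushing.

Call:
send_rows(series=[{"dx": 1.2,"dy": 1.6,"dz": 0,"ax": 0,"ay": 0,"az": 0.145,"hand": 1},{"dx": 2.4,"dy": 3.2,"dz": 0,"ax": 0,"ay": 0,"az": 0.29,"hand": 1},{"dx": 3.6,"dy": 4.8,"dz": 0,"ax": 0,"ay": 0,"az": 0.435,"hand": 1},{"dx": 4.8,"dy": 6.4,"dz": 0,"ax": 0,"ay": 0,"az": 0.58,"hand": 1},{"dx": 6,"dy": 8,"dz": 0,"ax": 0,"ay": 0,"az": 0.725,"hand": 1},{"dx": 7.2,"dy": 9.6,"dz": 0,"ax": 0,"ay": 0,"az": 0.87,"hand": 1},{"dx": 8.4,"dy": 11.2,"dz": 0,"ax": 0,"ay": 0,"az": 1.015,"hand": 1},{"dx": 9.6,"dy": 12.8,"dz": 0,"ax": 0,"ay": 0,"az": 1.16,"hand": 1},{"dx": 10.8,"dy": 14.4,"dz": 0,"ax": 0,"ay": 0,"az": 1.305,"hand": 1},{"dx": 11.3,"dy": 14.9,"dz": 0,"ax": 0,"ay": 0,"az": 1.45,"hand": 1}])

```text
clock: 8.25
eef_pos: [571.4, -188.7, 194.4]
tool_rot: [3.14, -0.001, -1.496]
force: [-0.1, 0.1, -0.0]
width: 0.0
gripper_force: 0.0
```

Run:
```python
from h import *
np.set_printoptions(precision=2,suppress=True)
s=read_state();print(s['qpos'],s['eef_pos'],s['tool_rot'])
```

```text
[-0.33  0.9   1.16  1.71 -0.9   1.16 -1.97] [ 571.41 -188.7   194.38] [ 3.14 -0.   -1.5 ]
```

Call:
send_rows(series=[{"dx": 0.2,"dy": 0,"dz": 1,"ax": 0,"ay": 0,"az": 0.11,"hand": 1},{"dx": 0.2,"dy": 0,"dz": 3,"ax": 0,"ay": 0,"az": 0.11,"hand": 1},{"dx": 0.2,"dy": 0,"dz": 5,"ax": 0,"ay": 0,"az": 0.11,"hand": 1},{"dx": 0.2,"dy": 0,"dz": 7,"ax": 0,"ay": 0,"az": 0.11,"hand": 1},{"dx": 0.2,"dy": 0,"dz": 9,"ax": 0,"ay": 0,"az": 0.11,"hand": 1},{"dx": 0.2,"dy": 0,"dz": 9,"ax": 0,"ay": 0,"az": 0.11,"hand": 1},{"dx": 0.2,"dy": 0,"dz": 9,"ax": 0,"ay": 0,"az": 0.11,"hand": 1}])

```text
clock: 8.95
eef_pos: [570.9, -188.7, 105.5]
tool_rot: [3.14, 0.0, -1.599]
force: [-0.1, -0.2, 0.3]
width: 0.2
gripper_force: 0.0
```

Run:
```python
from h import *
np.set_printoptions(precision=2,suppress=True)
print(read_state()['qpos'])
c=cams()
a=c['top']['pixels'][165:280,255:405,::-1];b=c['scene']['pixels'][190:340,215:380,::-1]
f=lambda i:cv2.resize(i,(390,390),interpolation=cv2.INTER_CUBIC)
cv2.imwrite('pics/p4.png',np.hstack([f(a),f(b)]))
```

```text
[-0.3   1.    1.07  1.78 -1.03  1.04 -1.98]
```

View pics/p4.png

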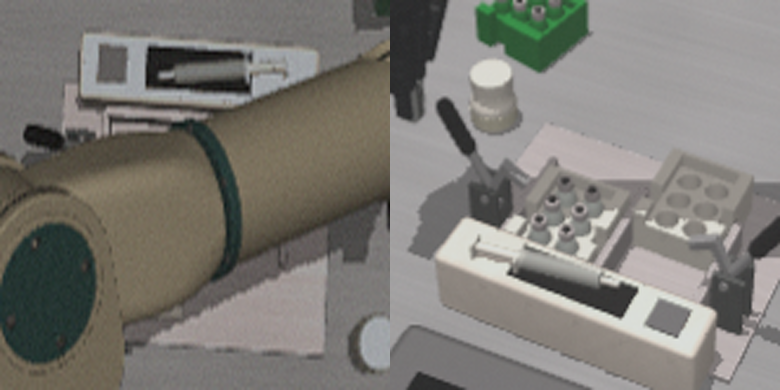

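Call:
send_rows(series=[{"dx": -1,"dy": 0,"dz": 0,"ax": 0,"ay": 0,"az": 0,"hand": 1},{"dx": -2,"dy": 0,"dz": 0,"ax": 0,"ay": 0,"az": 0,"hand": 1},{"dx": -2.7,"dy": 0,"dz": 0,"ax": 0,"ay": 0,"az": 0,"hand": 1},{"dx": -3.4,"dy": 0,"dz": 0,"ax": 0,"ay": 0,"az": 0,"hand": 1},{"dx": -4,"dy": 0,"dz": 0,"ax": 0,"ay": 0,"az": 0,"hand": 1},{"dx": -4,"dy": 0,"dz": 0,"ax": 0,"ay": 0,"az": 0,"hand": 1}])

```text
clock: 9.65
eef_pos: [573.0, -146.8, 106.4]
tool_rot: [-3.141, 0.001, -1.596]
force: [0.9, -1.3, 0.9]
width: 0.1
gripper_force: 1.0
```

Call:
send_rows(series=[{"dx": -0.7,"dy": 0,"dz": 0,"ax": 0,"ay": 0,"az": 0,"hand": 1},{"dx": -1.4,"dy": 0,"dz": 0,"ax": 0,"ay": 0,"az": 0,"hand": 1},{"dx": -2.1,"dy": 0,"dz": 0,"ax": 0,"ay": 0,"az": 0,"hand": 1},{"dx": -2.8,"dy": 0,"dz": 0,"ax": 0,"ay": 0,"az": 0,"hand": 1},{"dx": -3.5,"dy": 0,"dz": 0,"ax": 0,"ay": 0,"az": 0,"hand": 1},{"dx": -4.2,"dy": 0,"dz": 0,"ax": 0,"ay": 0,"az": 0,"hand": 1},{"dx": -4.2,"dy": 0,"dz": 0,"ax": 0,"ay": 0,"az": 0,"hand": 1}])

```text
clock: 10.35
eef_pos: [573.8, -104.7, 106.0]
tool_rot: [3.141, 0.001, -1.596]
force: [-0.3, -0.4, 0.3]
width: -0.1
gripper_force: 0.0
```

Now retreat outward, then up, and look.

Call:
send_rows(series=[{"dx": 1.5,"dy": 0,"dz": 0,"ax": 0,"ay": 0,"az": 0,"hand": 1},{"dx": 4,"dy": 0,"dz": 0,"ax": 0,"ay": 0,"az": 0,"hand": 1},{"dx": 7,"dy": 0,"dz": 0,"ax": 0,"ay": 0,"az": 0,"hand": 1},{"dx": 8.5,"dy": 0,"dz": -2,"ax": 0,"ay": 0,"az": 0,"hand": 1},{"dx": 8.5,"dy": 0,"dz": -5,"ax": 0,"ay": 0,"az": 0,"hand": 1},{"dx": 8.5,"dy": 0,"dz": -9,"ax": 0,"ay": 0,"az": 0,"hand": 1},{"dx": 8.5,"dy": 0,"dz": -12,"ax": 0,"ay": 0,"az": 0,"hand": 1},{"dx": 8.5,"dy": 0,"dz": -12,"ax": 0,"ay": 0,"az": 0,"hand": 1},{"dx": 8.5,"dy": 0,"dz": -12,"ax": 0,"ay": 0,"az": 0,"hand": 1}])

```text
clock: 11.25
eef_pos: [571.1, -193.0, 226.8]
tool_rot: [-3.14, -0.0, -1.6]
force: [-0.9, -0.6, -0.2]
width: 0.2
gripper_force: 0.0
```

Run:
```python
from h import *
c=cams()
a=c['top']['pixels'][165:280,255:405,::-1];b=c['scene']['pixels'][210:340,215:400,::-1]
cv2.imwrite('pics/p5.png',cv2.resize(b,None,fx=4.3,fy=4.3,interpolation=cv2.INTER_CUBIC))
```

```text
(no output)
```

View pics/p5.png

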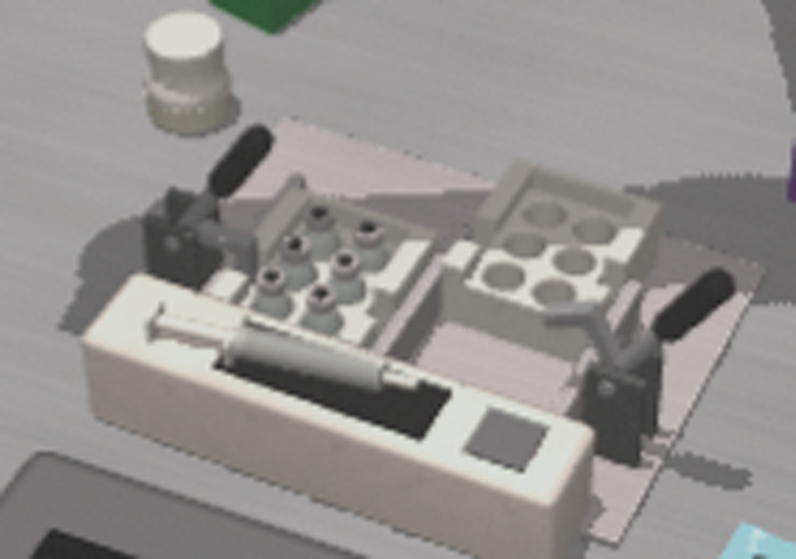

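The right lever now leans inward at (240,160), with its tongue down at the rack's side at (240,245). I'll check the angle numerically, comparing the tip pixel with the latched position.

Run:
```python
from h import *
g=get_image('scene');R=np.array(g['R']);t=np.array(g['t'])
O=np.array([564.5,9.6]);c,s=np.cos(-.0376),np.sin(-.0376)
for a in(0,.8,.95,1.1):
    th=a-.55;d=np.array([15,-118+85*np.sin(th)]);w=np.r_[O+[c*d[0]-s*d[1],s*d[0]+c*d[1]],56+85*np.cos(th)]
    p=cv2.projectPoints(w[None],cv2.Rodrigues(R)[0],t,g['mtx'],np.array([g['k1'],0,0,0.]))[0].ravel();print(a,((p-[215,210])*4.3).round())
print(read_state()['force'])
```

```text
0 [93. 92.]
0.8 [208. 113.]
0.95 [230. 126.]
1.1 [252. 142.]
[-0.03227586 -0.41923962  0.12857255]
```

The tip matches the fully latched angle (1.1). Handing in.

```bash
python3 -c "from cell import *;print(finish_job())"
```

```text
the job is handed in; nothing more can be done
None
```

I pushed the loaded rack in the right bay home against its back stop and flipped the right lever over centre. The last picture shows it fully latched, and I handed the job in about 11 s into the 42 s limit; no verdict came back.

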